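Shut the instrument case and hold its locking pin through both eyes

TASK

Press the lid of the aluminium instrument case down until it snaps fully shut past its catch, which brings the eye on the lid straight above the eye on the case. Then take the long locking pin (the one with the longest shank) out of the wooden pin rack and thread it point down through the lid's eye and on through the case's eye. Finish while still holding the pin upright by its head, its tip showing clear below the lower eye but off the table and its head clear above the lid's eye, so that a ring could be clipped on; leave the other pins and everything else on the table where they are.

Things in the scene. Friction and masses are not known exactly. Their poses are not given: they have to be found in the camera images.
- case: Fixed open aluminium case, 150 mm deep (x), 200 wide (y), 82 high, 90 with lid shut. Origin: centre of underside; z up; its -x side is the front, roughly towards the rack. Lid hinged on the +x rim. Two steel eyes (lugs 45 x 44 mm, 10 thick, 11 mm through hole) stick out mid-front, one on the lid, one on the case; lid shut, both holes share one vertical line 97.5 mm in front of the origin.
- lid (a joint): Lid angle (rad): 0 shut, grows opening. Starts 0.3 to 0.7, stays where left (0.3 N m friction). A sprung catch resists below 0.09: passing it takes about 8 N down at lid_front; below 0.03 it pulls the lid to 0 and keeps it shut. Lid: plate 150 mm long (hinge to front), 200 wide, 8 thick; hinge axis along the case's y, 75 mm behind its origin, 82 mm up.
- lid_front (a point): A good place to press the lid: on the middle line of its top face, 105 mm in front of the hinge, 45 mm behind the front edge. Moves with the lid. With the lid shut it is 90 mm above the table and 30 mm in front of the case's centre.
- upper_eye (a point): Centre of the hole in the lid's eye, at the eye's top face; its z axis is the hole's axis. Moves with the lid; 90 mm above the table when the lid is shut. Hole 11 mm wide, 10 mm deep, square-edged.
- lower_eye (a point): Centre of the hole in the case's eye, at the eye's top face, 40 mm above the table; z up along the hole. Hole 11 mm wide, 10 mm deep, square-edged; under the eye there is 30 mm of free space down to the table.
- rack: Fixed wooden block, 60 mm (x) by 170 mm (y), 55 mm high, origin at the centre of its underside. In a row along its y, at -55, 0 and +55 mm, three 10 mm holes 45 mm deep each hold a loose pin, point down (tip 10 mm above the table). Which pin stands in which hole varies.
- pin: The long locking pin: steel, round shank 8 mm in diameter and 90 mm long with a tapered point (last 7 mm), and above it a knurled cylindrical head 18 mm in diameter and 30 mm high; 120 mm overall, about 90 g. Origin at the tip, z along the pin towards the head. In the rack its head spans 100 to 130 mm above the table: it stands tallest.
- pin_head (a point): Middle of the long pin's knurled head, on its axis, 105 mm from the tip: where to grip it.
- short_pin: Bystander: a steel pin with the same 18 mm by 30 mm knurled head, but a shank of only 60 mm, so it stands 30 mm lower in the rack. Origin at the tip. Leave it in the rack.
- disc_pin: Bystander: a steel pin with a flat disc head (34 mm wide, 8 mm high) on a 60 mm shank. Origin at the tip. Leave it in the rack.
- tin_can: Bystander: open ribbed tin can, 75 mm in diameter, 110 mm high, origin at the centre of its underside.
- breadboard: Bystander: white plastic breadboard lying flat, 55 by 83 by 9 mm, with a small black chip; origin under its centre.
- battery: Bystander: a block battery standing upright, 27 by 18 mm, 46 mm high, origin under its centre.
- tape_roll: Bystander: a grey roll of tape lying flat, 84 mm across, 20 mm high, origin under its centre.
- jar: Bystander: glass jar with a steel cap, 60 mm in diameter, 75 mm high, origin under its centre.
Things that resemble listed ones, but are neither listed nor needed, are in the scene too. What is shaped like the pin but purple is not meant.

How it is judged (in metres and radians):
On the way, in this order (a step that is already met when the one before it is completed fails the run):
1. the lid is snapped fully shut (value of joint lid below 0.015 rad), for 0.2 s.
2. the long pin's tip has passed down through the lid's eye (z of pin in the frame of upper_eye between -0.09 and -0.012 m and horizontal distance between pin and upper_eye below 0.008 m and angle between the z axis of pin and the z axis of upper_eye, either way round below 0.15 rad and value of joint lid below 0.015 rad).
At the end, for the whole second after the job is handed in: Lid shut (within 0.015 rad); the long pin, gripped by its head (grasp within 30 mm of pin_head, over 2 N) and still, stands upright (0.12 rad) through both eyes, its tip 4 to 25 mm below the lower eye's underside and within 6 mm of the holes' axis, so tip and head are both clear (value of joint lid below 0.015 rad and z of pin in the frame of lower_eye between -0.035 and -0.014 m and horizontal distance between pin and lower_eye below 0.006 m and horizontal distance between pin_head and upper_eye below 0.01 m and angle between the z axis of pin and the z axis of case, either way round below 0.12 rad and contact force between the fingers and pin above 2 N and linear speed of pin below 0.02 m/s and distance between the grasp point and pin_head below 0.03 m); the arm keeps its last pose, push and grip.
It fails at once if another pin is pulled from or knocked out of the rack (distance of any of short_pin, disc_pin from where it was at the start of the episode above 0.025 m).
It fails at once if a bystander is shoved away or knocked over (distance of any of tin_can, breadboard, battery, tape_roll, jar from where it was at the start of the episode above 0.03 m or angle between any of tin_can, battery, jar's own z axis and vertical above 0.6 rad).
It also fails if it takes over 64 s, if anything falls off the work surface, if the arm or the gripper's body presses on something with over 40 N, if the wrist force passes 120 N, or if a joint passes its speed limit or range.

ROBOT

A 6-joint arm with a two-finger parallel gripper is mounted at the origin on the work surface. World frame = base frame: x ahead of the robot, y to its left, z up, the work surface at z = 0. Lengths are in m, angles in degrees, forces in N, time in s.
With the tool pointing down it reaches from about 0.4 to 0.825 m from the base axis. Payload 7 kg.
Tool frame: the origin (TCP) lies between the finger pads; the fingertips stand 19 mm ahead of it and the grasp point (between the pads) is the TCP; x points along the fingers, y is the direction in which the jaws open and shut, and the axes are right-handed (so a half turn about x gives the same grasp; the last joint's range is limited). The gripper opens to 88 mm and grips with 3 to 60 N. Pads are 19 mm wide; open, the fingers measure 130 mm over their backs; the gripper's body (78 mm by 193 mm) begins 47 mm behind the grasp point.
Start: joints at [-50.357, 20.546, 0.682, 0, -70.136, -16.507], TCP at [0.265, -0.621, 0.246] pointing down, gripper open.
Joint ranges: [-176.03, 176.03], [-82.01, 121.73], [-58.28, 71.71], [-173.87, 95.51], [-174.79, -0.11], [-173.66, 173.66]. Speed limits (degrees/s): [136.94, 136.94, 172.46, 180, 180, 180].

INTERFACE

Orientations are given as [roll, pitch, yaw] about the fixed x, y, z axes, in that order (R = Rz(yaw) Ry(pitch) Rx(roll)).
In Python, from plant import * gives the robot as it stands.
- The arm moves only by the tool step_arm, never from a script. Its argument "steps" is a list of rows, each a list of 2 entries, a list of its own where there are three numbers: the shift along the tool's x, y, z in units of 0.02 m (1.0 is 0.02 m), then the turn about the tool's x in units of 6 degrees (1.0 is 6 degrees). A call has 1 to 20 rows; each row shifts and turns the commanded pose from where the row before left it, along the tool's axes as they then stand; what a row does not reach is not made up. A row lasts 1/12 s, in which the tool goes at most 41.7 mm and 7.16 degrees, less where a joint would pass 70% of its speed; a pose out of reach is approached as far as the arm can. A call with a number of a shift or a turn outside -1 to 1 is refused whole. A call with a gripper value outside its range is refused whole. "fingers" is the closure, from 0 (fully open) to 1 (shut), set as the call begins (left out, the last holds). The fingers move at their own pace and stop on an object; "grip_force" is the grip in N (left out, the last holds). Time passes only in rows, so rows that do not move let the fingers close. It gives the time, the measured TCP pose, the force and the opening at its end, in the units of the state.
- get_state(): the state, without advancing time (a new reading comes with each control period).
- capture(name): name is "scene" or "top" or "wrist"; returns the picture (384x512x3 uint8, blue, green, red); there is no depth.
- camera_model(name): a dict with "intrinsics" (3x3 intrinsics, pixels), "rvec" (rotation vector, rad) and "tvec" (3), from world to camera coordinates, as OpenCV has them. Camera axes: x right, y down, z forward; pixel columns grow to the right and rows downward; lengths in m; the calibration is good to about 2 mm. A picture is of the moment at which its call begins: read the wrist's pose just before it. camera_model takes no time and is no camera call; for the wrist camera it gives the pose at the moment of the call.
- close_job(): hands the job in, once; it reports no verdict.
The state is a dict: "time_s": time; "joints": joint angles; "qd": joint speeds; "joint_torque": joint torques, N m; "tcp_pos": TCP position; "eef_rot": TCP orientation; "contact_force": force on the tool from outside, world axes, zero at the start; "moment": the same for the moment, N m; "gripper_width": finger opening in m.
Only numpy, scipy, OpenCV 4.12 (cv2) and the standard library are available. Lean on these libraries where they do the work, as an engineer would, in place of code of your own. Each camera call takes 0.05 s, during which the arm holds its last target.

## Working session

There is one attempt and no reset: what is moved stays moved. The work goes in short steps, Python scripts to look and compute and a tool call to move; the robot and the scene stay as the last step left them, time stands still between calls to the robot, and variables do not carry over. Pictures are saved under pics/ and viewed, and the job is handed in when it is done.

Besides the shell and the picture viewer there is one more tool, called in YAML: its name, and indented under it one key for each argument. step_arm: Moves the arm, as the interface text tells. Its arguments: {"type":"object","properties":{"steps":{"type":"array","items":{"type":"array"}},"fingers":{"type":"number"},"grip_force":{"type":"number"}},"required":["steps"]}

```bash
ls; mkdir -p pics
python3 - <<'E'
from plant import *
import cv2
s=get_state();print(s)
for n in ["scene","top","wrist"]:
    cv2.imwrite(f"pics/a_{n}.png",capture(n)); print(n,camera_model(n))
E
```

```text
pics
{'time_s': 0.0, 'joints': array([-5.03579075e+01,  2.05896267e+01,  6.35225486e-01, -1.95366428e-02,
       -7.01344052e+01, -1.65050875e+01]), 'qd': array([-0.01827987,  0.00084816, -0.09175848, -0.08270313,  0.06785948,
       -0.10795751]), 'joint_torque': array([ 6.16699726e-04, -5.82724428e+01,  2.93059319e+01,  6.99745819e+00,
        7.07093335e-03, -1.25412780e-04]), 'tcp_pos': array([ 0.26501705, -0.62032307,  0.24465592]), 'eef_rot': array([ 94.82202883,  89.90931376, 117.95238078]), 'contact_force': array([-0.41872691,  0.42342404, -0.33107288]), 'moment': array([-0.00379773,  0.01084654,  0.0074317 ]), 'gripper_width': 0.08730467369291427}
scene {'intrinsics': array([[383.57785413,   0.        , 255.961042  ],
       [  0.        , 383.57785413, 194.02308704],
       [  0.        ,   0.        ,   1.        ]]), 'rvec': array([ 2.04007013,  1.34769308, -0.51997355]), 'tvec': array([-0.17000949, -0.31604068,  1.39904133])}
top {'intrinsics': array([[489.94186511,   0.        , 256.53579497],
       [  0.        , 489.94186511, 192.78916268],
       [  0.        ,   0.        ,   1.        ]]), 'rvec': array([ 2.1305029 , -2.10247756,  0.16886999]), 'tvec': array([-0.06210715,  0.57067332,  1.15954526])}
wrist {'intrinsics': array([[265.16209417,   0.        , 257.43630074],
       [  0.        , 265.16209417, 193.32612077],
       [  0.        ,   0.        ,   1.        ]]), 'rvec': array([-1.64257231, -2.48756428, -0.32911752]), 'tvec': array([ 0.67403019, -0.0324188 ,  0.39203693])}
```

View pics/a_scene.png

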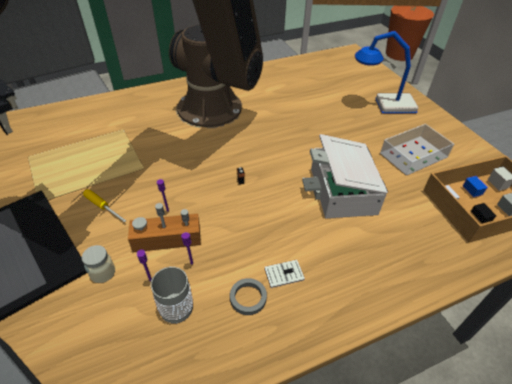

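View pics/a_top.png

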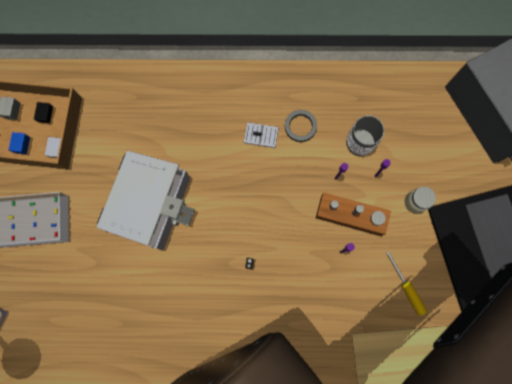

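View pics/a_wrist.png

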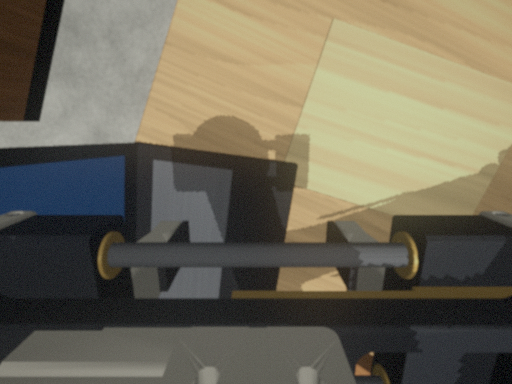

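```bash
cat > h.py <<'E'
import numpy as np, cv2, json
from plant import *
def ray(n,uv,cm=None):
    c=cm or camera_model(n); R=cv2.Rodrigues(c["rvec"])[0]; t=c["tvec"]
    C=-R.T@t; d=R.T@np.linalg.inv(c["intrinsics"])@np.array([uv[0],uv[1],1.]); return C,d/np.linalg.norm(d)
def onz(n,uv,z,cm=None):
    C,d=ray(n,uv,cm); return C+d*(z-C[2])/d[2]
def tri(a,b):
    (C1,d1),(C2,d2)=a,b
    A=np.stack([d1,-d2],1); x=np.linalg.lstsq(A,C2-C1,rcond=None)[0]
    p,q=C1+x[0]*d1,C2+x[1]*d2; return (p+q)/2,np.linalg.norm(p-q)
def proj(n,P,cm=None):
    c=cm or camera_model(n); return cv2.projectPoints(np.atleast_2d(np.array(P,float)),c["rvec"],c["tvec"],c["intrinsics"],None)[0][:,0]
E
python3 - <<'E'
import cv2,numpy as np
t=cv2.imread('pics/a_top.png');s=cv2.imread('pics/a_scene.png')
cv2.imwrite('pics/b1.png',np.hstack([cv2.resize(t[185:245,310:400],None,fx=4.4,fy=4.4,interpolation=2),]))
cv2.imwrite('pics/b2.png',cv2.resize(s[170:260,115:215],None,fx=6,fy=6,interpolation=2))
cv2.imwrite('pics/b3.png',cv2.resize(t[140:260,90:205],None,fx=5,fy=5,interpolation=2))
cv2.imwrite('pics/b4.png',cv2.resize(s[125:225,295:395],None,fx=6,fy=6,interpolation=2))
E
```

```text
(no output)
```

View pics/b1.png

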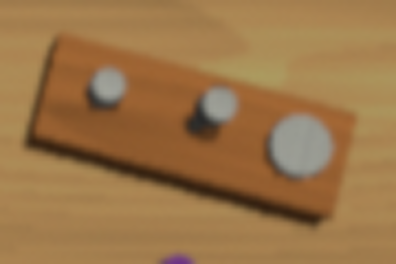

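View pics/b2.png

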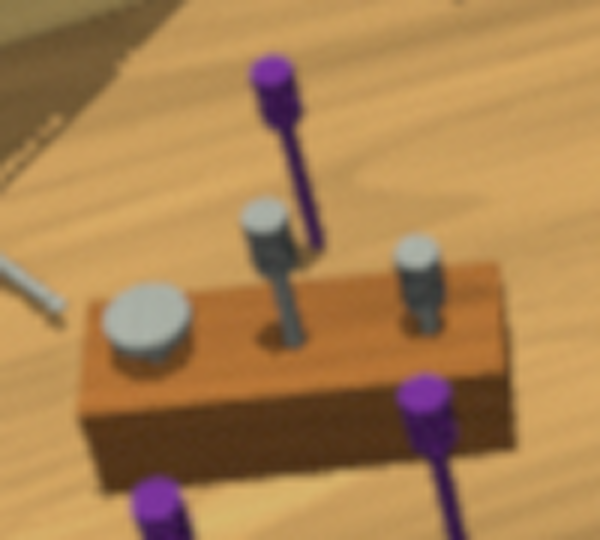

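View pics/b3.png

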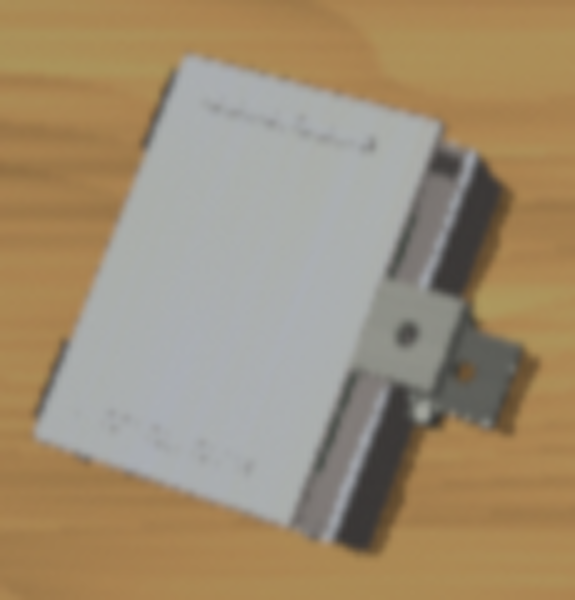

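View pics/b4.png

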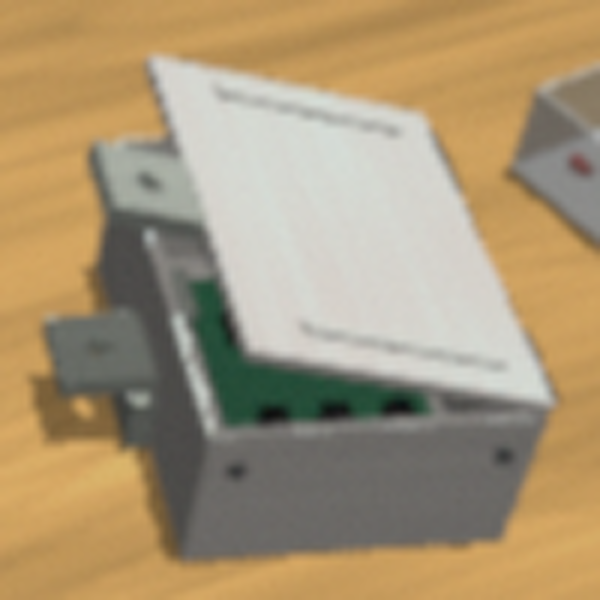

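Run:
```python
from h import *
np.set_printoptions(precision=4,suppress=True)
print("camC",ray("top",(0,0))[0],ray("scene",(0,0))[0])
pt=(359.8,208.6);ps=(115+265/6,170+214/6)
print("pin",onz("top",pt,.13),onz("scene",ps,.13),tri(ray("top",pt),ray("scene",ps)))
sh=(334.5,204.3);print("short",onz("top",sh,.1), onz("scene",(115+418/6,170+250/6),.1))
di=(378.4,218.2);print("disc",onz("top",di,.078),onz("scene",(115+148/6,170+314/6),.078))
le=(183.2,214.6);ls=(311.7,182.8)
print("lower",onz("top",le,.04),onz("scene",ls,.04),tri(ray("top",le),ray("scene",ls)))
ue=(171.4,206.8);us=(320,155.2)
print("upper",tri(ray("top",ue),ray("scene",us)))
a=onz("top",(127,151),.088);b=onz("top",(97.4,227.2),.088);print("hinge",a,b)
v=(b-a);print(np.linalg.norm(v),np.degrees(np.arctan2(v[1],v[0])))
# rack corners top b1
for q in [(57,35),(357,113),(327,222),(30,145)]: print("rackc",onz("top",(310+q[0]/4.4,185+q[1]/4.4),.055))
for uv in [(343,168),(385,162),(348,249),(250,263),(366,135),(422,198)]: print("obst",uv,onz("top",uv,.05))
```

```text
camC [ 0.3535 -0.0825  1.2419] [ 1.1582 -0.3328  0.7962]
pin [ 0.523  -0.2929  0.13  ] [ 0.5271 -0.2911  0.13  ] (array([ 0.5237, -0.2922,  0.1269]), np.float64(0.0025670346485184505))
short [ 0.5371 -0.2395  0.1   ] [ 0.541  -0.2378  0.1   ]
disc [ 0.5083 -0.3463  0.078 ] [ 0.5129 -0.3437  0.078 ]
lower [0.5164 0.1269 0.04  ] [0.521  0.1293 0.04  ] (array([0.5177, 0.1294, 0.0366]), np.float64(0.003939019939902938))
upper (array([0.5213, 0.1388, 0.1386]), np.float64(0.00269036017721711))
hinge [0.6651 0.2632 0.088 ] [0.4771 0.3222 0.088 ]
0.19697960793239472 162.55268044999926
rackc [ 0.5722 -0.2178  0.055 ]
rackc [ 0.5302 -0.3828  0.055 ]
rackc [ 0.4696 -0.3644  0.055 ]
rackc [ 0.5101 -0.2023  0.055 ]
obst (343, 168) [ 0.6368 -0.2687  0.05  ]
obst (385, 162) [ 0.6532 -0.3731  0.05  ]
obst (348, 249) [ 0.4363 -0.2774  0.05  ]
obst (250, 263) [ 0.3994 -0.0414  0.05  ]
obst (366, 135) [ 0.7226 -0.3278  0.05  ]
obst (422, 198) [ 0.5633 -0.4604  0.05  ]
```

```bash
cat >> h.py <<'E'
from scipy.spatial.transform import Rotation as Ro
def Rt(s): r=s["eef_rot"]; return Ro.from_euler("xyz",r,degrees=True).as_matrix()
def plan(target,jaw=None):
    s=get_state();R=Rt(s)
    print("t",round(s["time_s"],2),"pos",s["tcp_pos"].round(4),"F",s["contact_force"].round(1),"w",round(s["gripper_width"],4),"j",s["joints"].round(1))
    print("tool x",R[:,0].round(4),"y",R[:,1].round(4),"z",R[:,2].round(4))
    if jaw is not None:
        j=np.array([*jaw,0.]);j/=np.linalg.norm(j)
        a=np.degrees(np.arctan2(j@R[:,2],j@R[:,1])); a=(a+90)%180-90; print("turn deg",a.round(2),"units",(a/6).round(3))
        R=R@Ro.from_euler("x",a,degrees=True).as_matrix()
    d=R.T@(np.array(target)-s["tcp_pos"]); print("after turn: shift mm",(d*1000).round(2),"units",(d/.02).round(3))
E
python3 - <<'E'
from h import *
np.set_printoptions(precision=4,suppress=True)
plan((.5385,.193,.19),(.96,-.27))
for n in("top","scene"):
    im=cv2.imread(f"pics/a_{n}.png").astype(int); m=((im[...,0]>im[...,1]+25)&(im[...,2]>im[...,1]+15)).astype(np.uint8)
    k,l,st,c=cv2.connectedComponentsWithStats(m); print(n,[(st[i].tolist(),c[i].round(1).tolist()) for i in range(1,k) if st[i][4]>8])
E
```

```text
t 0.15 pos [ 0.265  -0.6204  0.2448] F [-0.6 -0.5 -0.4] w 0.0879 j [-50.4  20.6   0.6  -0.  -70.1 -16.5]
tool x [-0.0006  0.0011 -1.    ] y [-0.3928  0.9196  0.0013] z [ 0.9196  0.3928 -0.0001]
turn deg -51.16 units -8.527
after turn: shift mm [ 55.56 -43.07 857.01] units [ 2.778 -2.154 42.851]
top [([381, 159, 9, 10, 56], [385.4, 163.3]), ([340, 163, 8, 10, 57], [343.4, 167.2]), ([345, 243, 9, 8, 54], [349.3, 246.9])]
scene [([157, 179, 11, 32, 91], [161.7, 188.5]), ([181, 232, 12, 32, 129], [186.6, 242.0]), ([137, 249, 14, 31, 131], [142.7, 259.1])]
```

step_arm:
  steps:
    - [[0,0,0],-1]
    - [[0,0,0],-1]
    - [[0,0,0],-1]
    - [[0,0,0],-1]
    - [[0,0,0],-1]
    - [[0,0,0],-1]
    - [[0,0,0],-1]
    - [[0,0,0],-1]
    - [[0,0,0],-0.53]
    - [[0,0,1],0]
    - [[0,0,1],0]
    - [[0,0,1],0]
    - [[0,0,1],0]
    - [[0,0,1],0]
    - [[0,0,1],0]
    - [[0,0,1],0]
    - [[0,0,1],0]
    - [[0,0,1],0]
    - [[0,0,1],0]
    - [[0,0,1],0]
  fingers: 1
  grip_force: 20

```text
time_s: 1.82
tcp_pos: [0.3247, -0.4078, 0.2454]
eef_rot: [51.4, 90.0, 125.7]
contact_force: [0.8, 0.2, 1.1]
gripper_width: 0.0003
```

step_arm:
  steps:
    - [[0,-0.1,1],0]
    - [[0,-0.1,1],0]
    - [[0,-0.1,1],0]
    - [[0,-0.1,1],0]
    - [[0,-0.1,1],0]
    - [[0,-0.1,1],0]
    - [[0,-0.1,1],0]
    - [[0,-0.1,1],0]
    - [[0,-0.1,1],0]
    - [[0,-0.1,1],0]
    - [[0,-0.1,1],0]
    - [[0,-0.1,1],0]
    - [[0,-0.1,1],0]
    - [[0,-0.1,1],0]
    - [[0,-0.1,1],0]
    - [[0,-0.1,1],0]
    - [[0,-0.1,1],0]
    - [[0,-0.1,1],0]
    - [[0,-0.1,1],0]
    - [[0,-0.1,1],0]

```text
time_s: 3.48
tcp_pos: [0.4714, -0.0336, 0.2455]
eef_rot: [63.7, 90.0, 138.0]
contact_force: [-0.5, 1.1, 0.2]
gripper_width: 0.0002
```

Run:
```python
from h import *
plan((.5385,.193,.19),(.96,-.27))
cv2.imwrite("pics/c_w.png",capture("wrist"))
```

```text
t 3.48 pos [ 0.4714 -0.0336  0.2455] F [-0.5  1.1  0.2] w 0.0002 j [ 19.9   1.1 -23.9  -0.  -65.  -35.5]
tool x [-1.e-04  1.e-04 -1.e+00] y [-9.628e-01  2.703e-01  1.000e-04] z [2.703e-01 9.628e-01 1.000e-04]
turn deg 0.03 units 0.005
after turn: shift mm [ 55.53  -3.27 236.31] units [ 2.776 -0.164 11.816]
```

View pics/c_w.png

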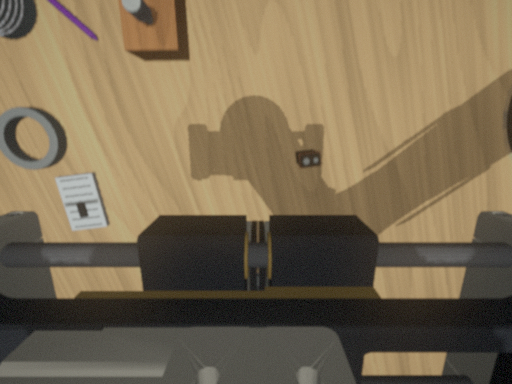

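step_arm:
  steps:
    - [[0,0,1],0]
    - [[0,0,1],0]
    - [[0,0,1],0]
    - [[0,0,1],0]
    - [[0,0,1],0]
    - [[0,0,1],0]
    - [[0,0,1],0]
    - [[0,0,1],0]
    - [[0.5,0,1],0]
    - [[0.5,0,1],0]
    - [[1,0,1],0]
    - [[1,0,0.8],0]
    - [[0.5,0,0],0]
    - [[0.5,0,0],0]
    - [[0,0,0],0]
    - [[0,0,0],0]

```text
time_s: 4.87
tcp_pos: [0.5349, 0.1919, 0.1655]
eef_rot: [155.8, 89.9, -129.9]
contact_force: [0.2, 0.6, -0.4]
gripper_width: 0.0006
```

Run:
```python
from h import *
plan((.5385,.193,.109),(.96,-.27))
cv2.imwrite("pics/d_w.png",capture("wrist"));cv2.imwrite("pics/d_s.png",capture("scene"))
```

```text
t 4.87 pos [0.5349 0.1919 0.1655] F [ 0.2  0.6 -0.4] w 0.0006 j [ 39.5  14.4 -19.3   0.  -56.4 -55.2]
tool x [-6.e-04 -7.e-04 -1.e+00] y [-9.627e-01  2.706e-01  4.000e-04] z [ 2.706e-01  9.627e-01 -9.000e-04]
turn deg 0.01 units 0.002
after turn: shift mm [56.53 -3.19  2.07] units [ 2.826 -0.16   0.103]
```

View pics/d_s.png

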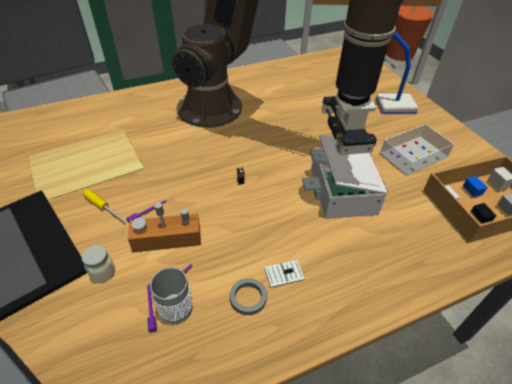

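View pics/d_w.png

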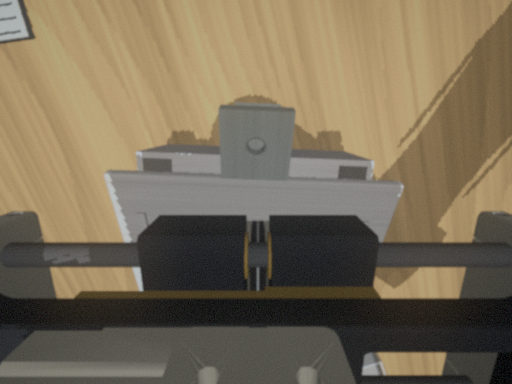

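step_arm:
  steps:
    - [[0.4,0,0],0]
    - [[0.4,0,0],0]
    - [[0.4,0,0],0]
    - [[0.3,0,0],0]
    - [[0.3,0,0],0]
    - [[0.3,0,0],0]
    - [[0.2,0,0],0]
    - [[0.2,0,0],0]
    - [[0.1,0,0],0]

```text
time_s: 5.72
tcp_pos: [0.5349, 0.1923, 0.1131]
eef_rot: [151.4, 90.0, -134.3]
contact_force: [0.2, 0.2, -0.3]
gripper_width: 0.0005
```

step_arm:
  steps:
    - [[0.1,0,0],0]
    - [[0.1,0,0],0]
    - [[0.1,0,0],0]

```text
time_s: 5.97
tcp_pos: [0.5354, 0.1928, 0.1088]
eef_rot: [-88.8, 90.0, -14.5]
contact_force: [-12.1, 0.1, 30.9]
gripper_width: 0.0005
```

Run:
```python
from h import *
plan((.5385,.193,.109),(.96,-.27))
cv2.imwrite("pics/e_w.png",capture("wrist"));cv2.imwrite("pics/e_s.png",cv2.resize(capture("scene")[100:225,285:400],None,fx=4.5,fy=4.5))
```

```text
t 5.97 pos [0.5354 0.1928 0.1088] F [-12.1   0.1  30.9] w 0.0005 j [ 39.5  17.9 -23.    0.  -49.1 -55.2]
tool x [ 6.e-04 -2.e-04 -1.e+00] y [-9.630e-01  2.696e-01 -6.000e-04] z [0.2696 0.963  0.    ]
turn deg 0.07 units 0.012
after turn: shift mm [-0.22 -2.98  1.04] units [-0.011 -0.149  0.052]
```

View pics/e_s.png

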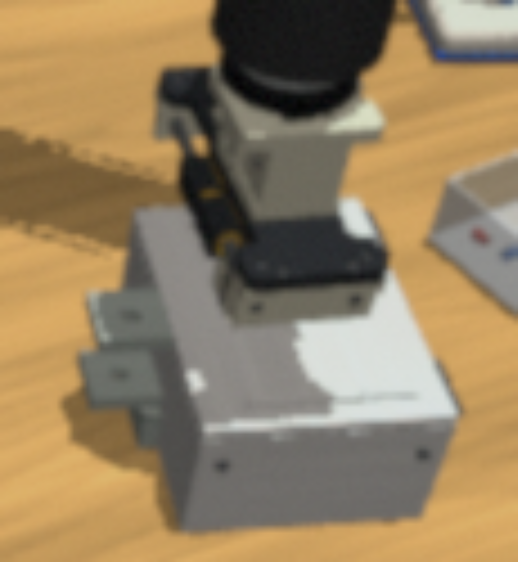

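View pics/e_w.png

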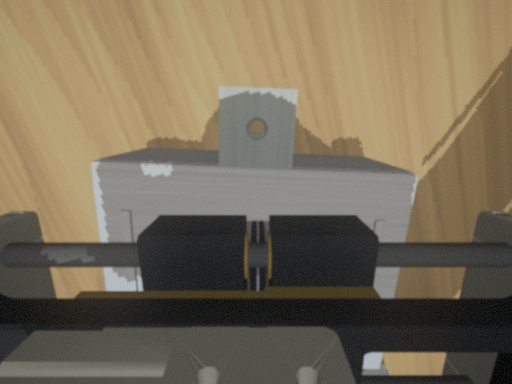

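step_arm:
  steps:
    - [[-0.5,0,0],0]
    - [[-1,0,0],0]
    - [[-1,0,0],0]
    - [[-1,0,-1],0]
    - [[-1,0,-1],0]
    - [[-1,0,-1],0]
    - [[-0.5,0,-1],0]
    - [[0,0,-1],0]
    - [[0,0,0],0]
    - [[0,0,0],0]
    - [[0,0,0],0]

```text
time_s: 6.98
tcp_pos: [0.5083, 0.0965, 0.2277]
eef_rot: [-35.5, 90.0, 38.8]
contact_force: [-0.0, -0.1, 0.1]
gripper_width: 0.0004
```

Run:
```python
from h import *
import pickle
np.set_printoptions(precision=4,suppress=True)
plan((.524,-.292,.2),(.967,-.255))
cm=camera_model("wrist");im=capture("wrist");cv2.imwrite("pics/f_w.png",im);pickle.dump(cm,open("f.pkl","wb"))
cv2.imwrite("pics/f_t.png",capture("top"));cv2.imwrite("pics/f_s.png",capture("scene"))
s=get_state();R=Rt(s);p=s["tcp_pos"]
print(proj("wrist",[p,p+R[:,0]*.019,p+R[:,0]*.105]))
cv2.imwrite("pics/f_tc.png",cv2.resize(cv2.imread("pics/f_t.png")[140:260,90:205],None,fx=5,fy=5,interpolation=2))
```

```text
t 6.98 pos [0.5083 0.0965 0.2277] F [-0.  -0.1  0.1] w 0.0004 j [ 32.5   6.4 -20.5  -0.  -63.  -48.2]
tool x [ 0.0005  0.0004 -1.    ] y [-0.9627  0.2707 -0.0004] z [0.2707 0.9627 0.0005]
turn deg -0.93 units -0.155
after turn: shift mm [  27.59 -114.27 -371.69] units [  1.379  -5.714 -18.585]
[[256.5103 246.3991]
 [256.59   233.1852]
 [256.8078 197.0901]]
```

View pics/f_w.png

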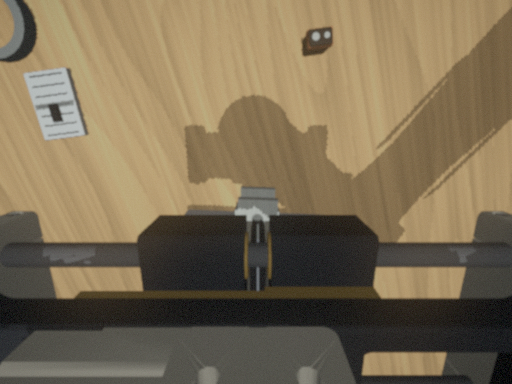

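View pics/f_tc.png

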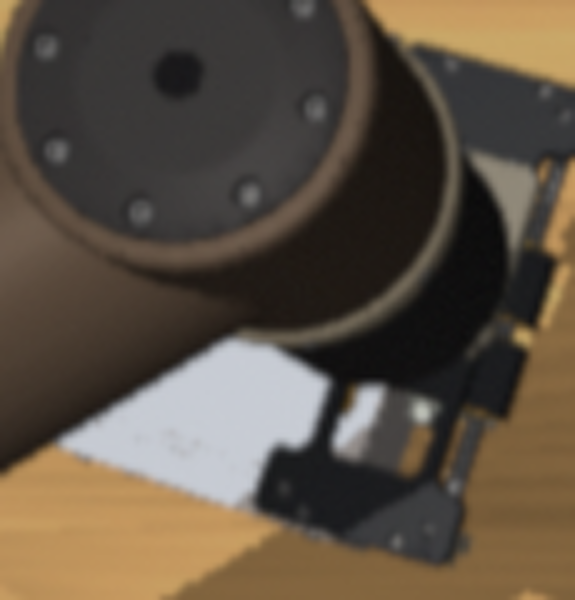

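step_arm:
  steps:
    - [[0,-0.4,-1],-0.155]
    - [[0,-0.4,-1],0]
    - [[0,-0.4,-1],0]
    - [[0,-0.4,-1],0]
    - [[0,-0.4,-1],0]
    - [[0,-0.4,-1],0]
    - [[0,-0.4,-1],0]
    - [[0,-0.4,-1],0]
    - [[0,-0.4,-1],0]
    - [[0,-0.4,-1],0]
    - [[0,-0.4,-1],0]
    - [[0,-0.4,-1],0]
    - [[0,-0.4,-1],0]
    - [[0,-0.5,-1],0]
    - [[0,0,0],0]
    - [[0,0,0],0]
    - [[0,0,0],0]
  fingers: 0.4

```text
time_s: 8.55
tcp_pos: [0.5467, -0.2032, 0.227]
eef_rot: [95.5, 89.9, 170.7]
contact_force: [-0.4, 0.8, 0.0]
gripper_width: 0.0526
```

Run:
```python
from h import *
import pickle
plan((.524,-.292,.115),(.967,-.255))
cm=camera_model("wrist");im=capture("wrist");cv2.imwrite("pics/g_w.png",im);pickle.dump(cm,open("g.pkl","wb"))
cv2.imwrite("pics/g_t.png",capture("top"))
cv2.imwrite("pics/g_wc.png",cv2.resize(im[60:220,160:380],None,fx=3.5,fy=3.5,interpolation=2))
```

```text
t 8.55 pos [ 0.5467 -0.2032  0.227 ] F [-0.4  0.8  0. ] w 0.0526 j [ -1.2  12.7 -12.7  -0.  -64.6 -13.6]
tool x [-1.e-03  2.e-04 -1.e+00] y [-0.967   0.2548  0.001 ] z [ 2.548e-01  9.670e-01 -1.000e-04]
turn deg 0.01 units 0.002
after turn: shift mm [111.99  -0.79 -91.69] units [ 5.599 -0.04  -4.585]
```

View pics/g_w.png

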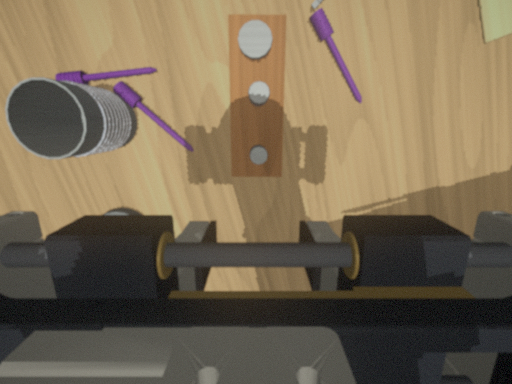

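View pics/g_wc.png

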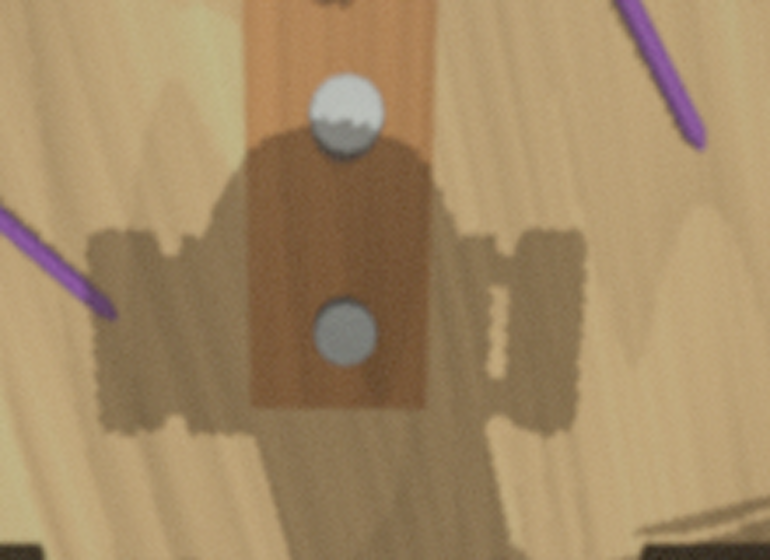

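View pics/g_t.png

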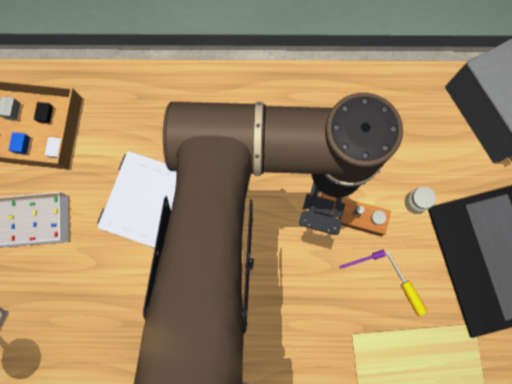

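Run:
```python
from h import *
import pickle
np.set_printoptions(precision=4,suppress=True)
cm=pickle.load(open("g.pkl","rb"))
p=onz("w",(259.1,91.4),.13,cm);print(p, onz("w",(258.3,155),.1,cm), ray("w",(0,0),cm)[0])
plan((p[0],p[1],.115),(.967,-.255))
```

```text
[ 0.5205 -0.2943  0.13  ] [ 0.5355 -0.2393  0.1   ] [ 0.5286 -0.2706  0.368 ]
t 8.65 pos [ 0.5467 -0.2027  0.2274] F [-0.1  0.1  0. ] w 0.0523 j [ -1.1  12.7 -12.8  -0.  -64.6 -13.6]
tool x [-0.0003  0.0001 -1.    ] y [-0.9673  0.2538  0.0003] z [0.2538 0.9673 0.    ]
turn deg 0.07 units 0.012
after turn: shift mm [112.39   1.95 -95.22] units [ 5.62   0.097 -4.761]
```

step_arm:
  steps:
    - [[0,0,-1],0]
    - [[0,0,-1],0]
    - [[0,0,-1],0]
    - [[0,0.05,-1],0]
    - [[0,0,-0.7],0]
    - [[0.5,0,0],0]
    - [[1,0,0],0]
    - [[1,0,0],0]
    - [[1,0,0],0]
    - [[1,0,0],0]
    - [[0.6,0,0],0]
    - [[0.5,0,0],0]
    - [[0,0,0],0]
    - [[0,0,0],0]
    - [[0,0,0],0]

```text
time_s: 9.9
tcp_pos: [0.5224, -0.294, 0.1164]
eef_rot: [-97.7, 89.9, -22.5]
contact_force: [-0.8, -0.4, -0.2]
gripper_width: 0.0525
```

Run:
```python
from h import *
plan((.522,-.2935,.115),(.967,-.255))
im=capture("wrist");cv2.imwrite("pics/i_w.png",im)
cv2.imwrite("pics/i_s.png",cv2.resize(capture("scene")[130:270,90:240],None,fx=4,fy=4,interpolation=2))
```

```text
t 9.9 pos [ 0.5224 -0.294   0.1164] F [-0.8 -0.4 -0.2] w 0.0525 j [-10.7  19.9 -18.6   0.  -51.4  -4. ]
tool x [ 1.1e-03 -5.0e-04 -1.0e+00] y [-0.9672  0.2541 -0.0012] z [ 2.541e-01  9.672e-01 -2.000e-04]
turn deg 0.05 units 0.009
after turn: shift mm [1.37 0.57 0.42] units [0.069 0.028 0.021]
```

View pics/i_w.png

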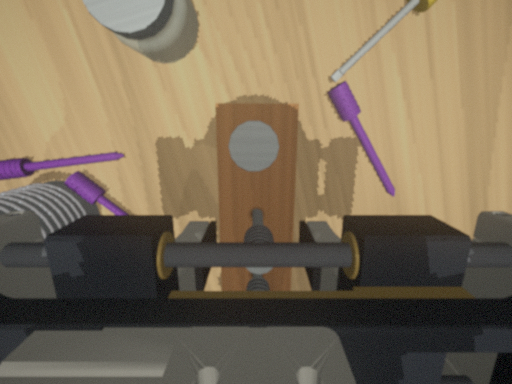

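View pics/i_s.png

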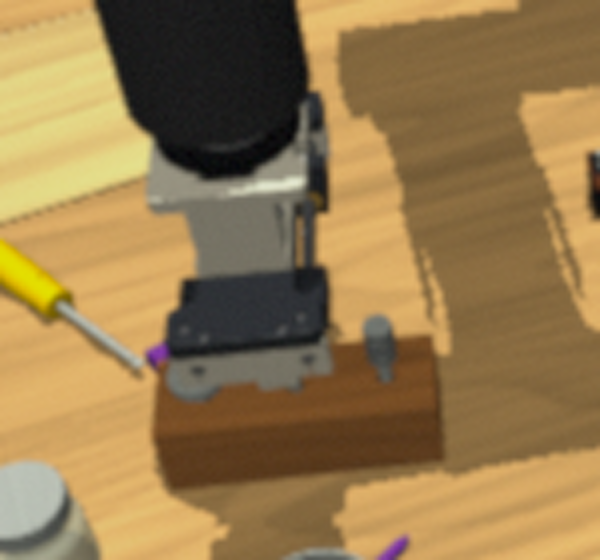

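step_arm:
  steps:
    - [[0,0,0],0]
    - [[0,0,0],0]
    - [[0,0,0],0]
    - [[0,0,0],0]
    - [[0,0,0],0]
    - [[0,0,0],0]
  fingers: 1
  grip_force: 40

```text
time_s: 10.5
tcp_pos: [0.5217, -0.2942, 0.1156]
eef_rot: [-89.0, 90.0, -13.7]
contact_force: [0.8, 0.5, -0.7]
gripper_width: 0.0181
```

step_arm:
  steps:
    - [[-0.5,0,0],0]
    - [[-1,0,0],0]
    - [[-1,0,0],0]
    - [[-1,0,0],0]
    - [[-1,0,0],0]
    - [[-0.8,0,0],0]
    - [[0,0,0],0]
    - [[0,0,0],0]

```text
time_s: 11.17
tcp_pos: [0.522, -0.2942, 0.223]
eef_rot: [-84.7, 89.9, -9.4]
contact_force: [-0.5, 0.4, -1.9]
gripper_width: 0.0173
```

Run:
```python
from h import *
import pickle
np.set_printoptions(precision=4,suppress=True)
plan((.518,.129,.22),(.96,-.29))
s=get_state();R=Rt(s);p=s["tcp_pos"];print(proj("wrist",[p+R[:,0]*.105,p+R[:,0]*.015]))
im=capture("wrist");cv2.imwrite("pics/j_w.png",im)
cv2.imwrite("pics/j_wc.png",cv2.resize(im[150:270,200:320],None,fx=5,fy=5,interpolation=2))
cv2.imwrite("pics/j_s.png",cv2.resize(capture("scene")[80:270,70:260],None,fx=3,fy=3,interpolation=2))
```

```text
t 11.17 pos [ 0.522  -0.2942  0.223 ] F [-0.5  0.4 -1.9] w 0.0173 j [-10.7  14.3 -11.2  -0.  -64.4  -4. ]
tool x [ 0.0022 -0.0004 -1.    ] y [-0.967   0.2547 -0.0022] z [0.2547 0.967  0.0002]
turn deg 2.05 units 0.342
after turn: shift mm [  2.89 126.23 403.94] units [ 0.144  6.311 20.197]
[[256.8068 197.0946]
 [256.5777 235.7344]]
```

View pics/j_wc.png

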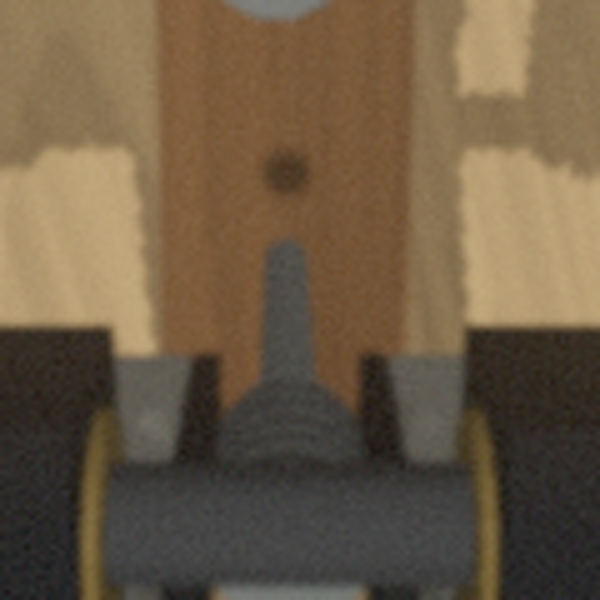

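View pics/j_s.png

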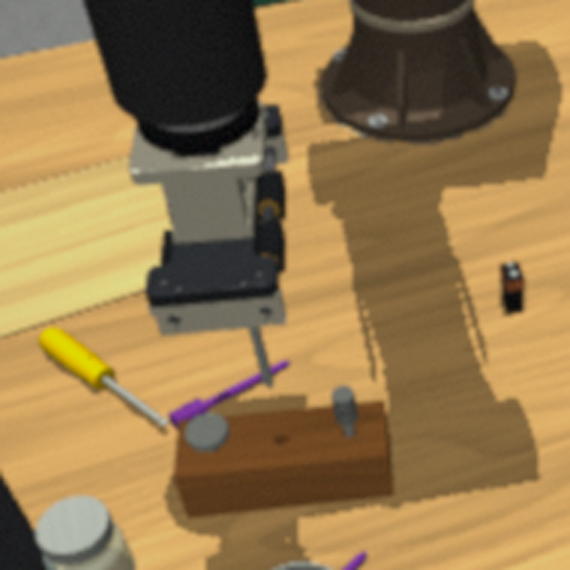

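step_arm:
  steps:
    - [[-0.5,0,0.3],0]
    - [[-0.5,0.3,0.6],0]
    - [[0,0.3,1],0]
    - [[0,0.3,1],0]
    - [[0,0.3,1],0]
    - [[0,0.3,1],0]
    - [[0,0.3,1],0]
    - [[0,0.3,1],0]
    - [[0,0.3,1],0]
    - [[0,0.3,1],0]
    - [[0,0.3,1],0]
    - [[0,0.3,1],0]
    - [[0,0.3,1],0]
    - [[0,0.3,1],0]
    - [[0,0.3,1],0]
    - [[0,0.3,1],0]
    - [[0,0.3,1],0]
    - [[0,0.3,1],0]
    - [[0,0.2,1],0]
    - [[0,0.2,1],0]

```text
time_s: 12.93
tcp_pos: [0.5109, 0.101, 0.2424]
eef_rot: [-50.2, 90.0, 25.1]
contact_force: [-0.4, 0.4, -1.1]
gripper_width: 0.0172
```

step_arm:
  steps:
    - [[0,0.1,0.6],0]
    - [[0,0.1,0.4],0]
    - [[0.4,0,0],0]
    - [[0.4,0,0],0]
    - [[0,0,0],0]
    - [[0,0,0],0]
    - [[0,0,0],0]

```text
time_s: 13.52
tcp_pos: [0.5129, 0.119, 0.2255]
eef_rot: [162.4, 90.0, -122.5]
contact_force: [-0.2, 0.7, -1.1]
gripper_width: 0.0175
```

Run:
```python
from h import *
import pickle
np.set_printoptions(precision=4,suppress=True)
plan((.518,.129,.205),(.96,-.29))
cm=camera_model("wrist");pickle.dump(cm,open("k.pkl","wb"))
im=capture("wrist");cv2.imwrite("pics/k_w.png",im)
cv2.imwrite("pics/k_wc.png",cv2.resize(im[130:250,190:320],None,fx=5,fy=5,interpolation=2))
cv2.imwrite("pics/k_s.png",cv2.resize(capture("scene")[90:220,280:410],None,fx=4.5,fy=4.5,interpolation=2))
```

```text
t 13.52 pos [0.5129 0.119  0.2255] F [-0.2  0.7 -1.1] w 0.0175 j [ 34.4   7.4 -19.6   0.  -63.  -49.2]
tool x [-0.0003 -0.0004 -1.    ] y [-0.9668  0.2556  0.0001] z [ 0.2556  0.9668 -0.0005]
turn deg 2.0 units 0.334
after turn: shift mm [20.49 -2.   11.08] units [ 1.024 -0.1    0.554]
```

View pics/k_wc.png

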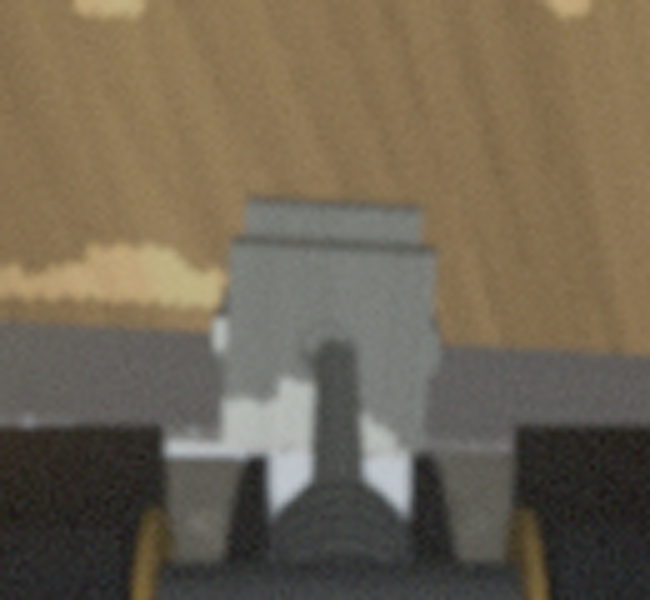

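View pics/k_s.png

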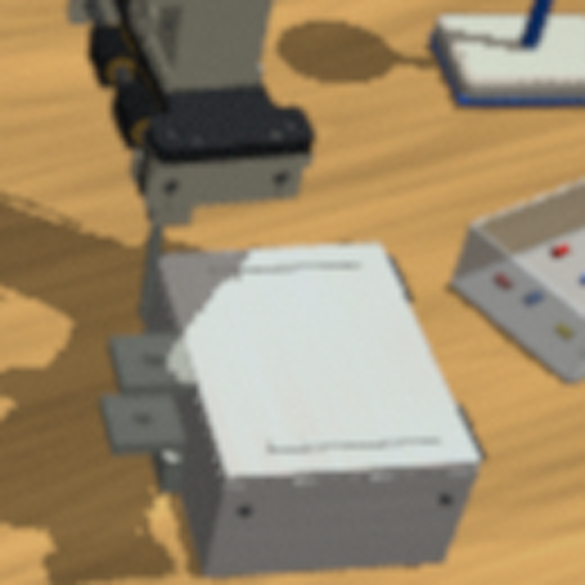

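step_arm:
  steps:
    - [[0.3,0,0.5],0]
    - [[0.4,0,0.5],0]
    - [[0.4,0,0],0]
    - [[0,0,0],0]
    - [[0,0,0],0]
    - [[0,0,0],0]

```text
time_s: 14.12
tcp_pos: [0.5179, 0.1391, 0.2034]
eef_rot: [153.4, 90.0, -131.4]
contact_force: [-0.4, -0.3, -0.6]
gripper_width: 0.0172
```

Run:
```python
from h import *
import pickle
np.set_printoptions(precision=4,suppress=True)
plan((.518,.129,.205),(.96,-.29))
cm=camera_model("wrist");pickle.dump(cm,open("l.pkl","wb"))
im=capture("wrist");cv2.imwrite("pics/l_w.png",im)
cv2.imwrite("pics/l_wc.png",cv2.resize(im[140:240,200:310],None,fx=7,fy=6,interpolation=2))
```

```text
t 14.12 pos [0.5179 0.1391 0.2034] F [-0.4 -0.3 -0.6] w 0.0172 j [ 36.    9.4 -20.3   0.  -60.3 -50.7]
tool x [-0.0004 -0.0005 -1.    ] y [-0.9671  0.2544  0.0003] z [ 0.2544  0.9671 -0.0006]
turn deg 2.07 units 0.345
after turn: shift mm [-1.6  -3.   -9.64] units [-0.08  -0.15  -0.482]
```

View pics/l_wc.png

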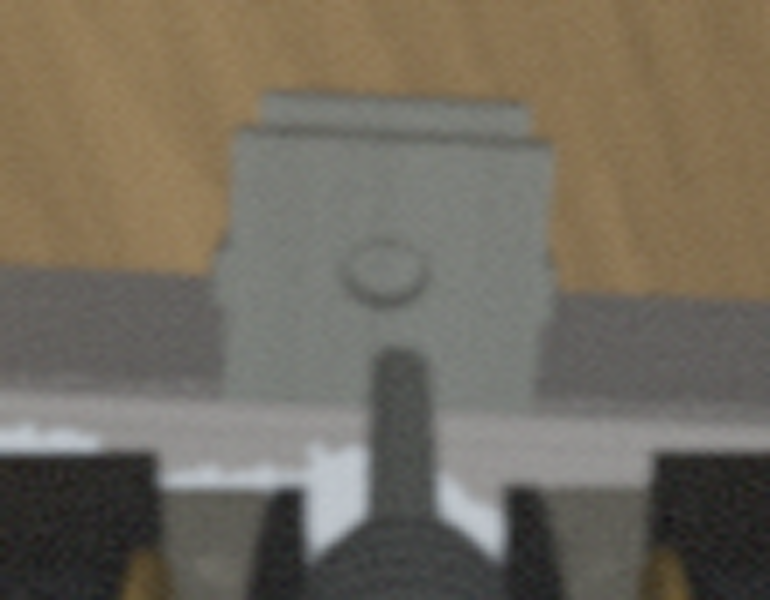

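Run:
```python
from h import *
import pickle
np.set_printoptions(precision=4,suppress=True)
cm=pickle.load(open("l.pkl","rb")); s=get_state();R=Rt(s);p=s["tcp_pos"]
h=onz("w",(255.0,185.3),.09,cm);print("hole",h, "C",ray("w",(0,0),cm)[0])
for r in (198,199.5):
  t=onz("w",(257.3,r),p[2]-.1056,cm);print("tip",t,"TCP",p,"tip rel tool mm",R.T@(t-p)*1000, "need tool mm",R.T@(h-t)*1000)
print(R.T@(h-p)*1000)
```

```text
hole [0.5172 0.1292 0.09  ] C [0.4998 0.0717 0.3445]
tip [0.5177 0.1402 0.0981] TCP [0.518  0.1391 0.2037] tip rel tool mm [105.5998   0.6275   0.9593] need tool mm [  8.0857  -2.2641 -10.6978]
tip [0.5181 0.1416 0.0981] TCP [0.518  0.1391 0.2037] tip rel tool mm [105.5996   0.6277   2.4699] need tool mm [  8.0859  -2.2643 -12.2083]
[113.6855  -1.6365  -9.7384]
```

step_arm:
  steps:
    - [[0,-0.11,-0.3],0]
    - [[0,0,-0.25],0]
    - [[0,0,0],0]
    - [[0,0,0],0]
    - [[0,0,0],0]

```text
time_s: 14.58
tcp_pos: [0.5173, 0.1277, 0.2038]
eef_rot: [-42.6, 90.0, 32.6]
contact_force: [0.1, 0.8, -1.4]
gripper_width: 0.0169
```

Run:
```python
from h import *
import pickle
np.set_printoptions(precision=4,suppress=True)
plan((.5172,.1292,.205),(.96,-.29))
im=capture("wrist");cv2.imwrite("pics/m_w.png",im)
cv2.imwrite("pics/m_wc.png",cv2.resize(im[140:240,200:310],None,fx=7,fy=6,interpolation=2))
cv2.imwrite("pics/m_s.png",cv2.resize(capture("scene")[135:205,290:360],None,fx=8,fy=8,interpolation=2))
```

```text
t 14.58 pos [0.5173 0.1277 0.2038] F [ 0.1  0.8 -1.4] w 0.0169 j [ 35.    9.  -20.7   0.  -60.2 -49.7]
tool x [ 0.0004  0.0002 -1.    ] y [-0.9669  0.2551 -0.0003] z [0.2551 0.9669 0.0003]
turn deg 2.03 units 0.338
after turn: shift mm [-1.22  0.58  1.4 ] units [-0.061  0.029  0.07 ]
```

View pics/m_wc.png

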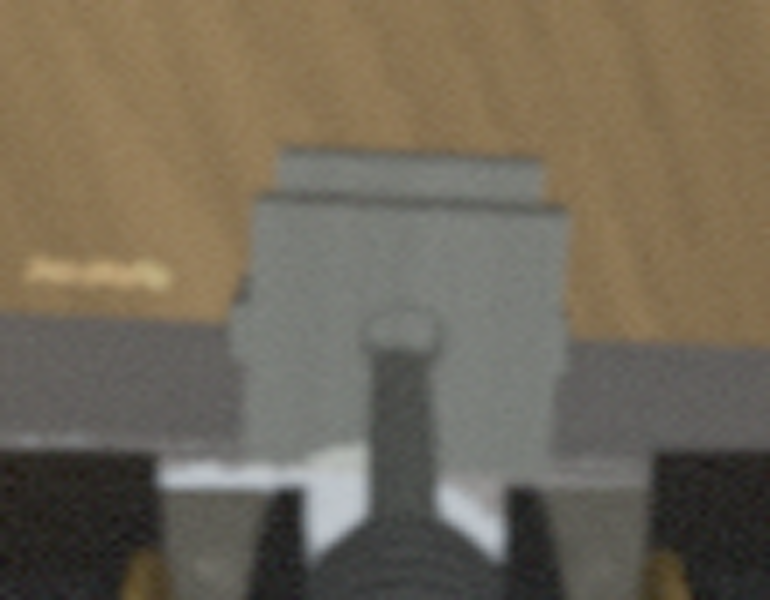

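View pics/m_s.png

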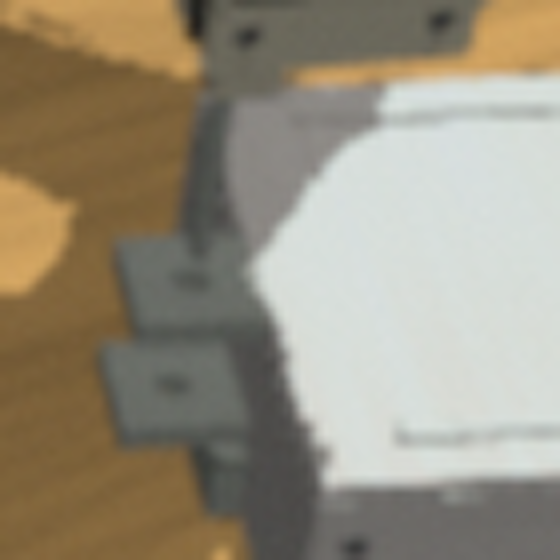

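Run:
```python
from h import *
import pickle
np.set_printoptions(precision=4,suppress=True)
im=np.mean([capture("scene").astype(float) for _ in range(4)],0)
c=im[140:190,300:340]; c=np.clip((c-20)*1.6,0,255).astype(np.uint8)
cv2.imwrite("pics/n_s.png",cv2.resize(c,None,fx=14,fy=12,interpolation=2))
s=get_state();R=Rt(s);p=s["tcp_pos"]
q=proj("scene",[p+R[:,0]*.015,p+R[:,0]*.1056,[.5172,.1292,.09],[.5172,.1292,.04]]);print(q,(q-[300,140])*[14,12])
```

```text
[[317.6798 140.3748]
 [313.2215 166.8364]
 [313.2244 168.862 ]
 [311.0091 181.9429]] [[247.5172   4.4982]
 [185.1005 322.0374]
 [185.1416 346.3446]
 [154.1277 503.3143]]
```

View pics/n_s.png

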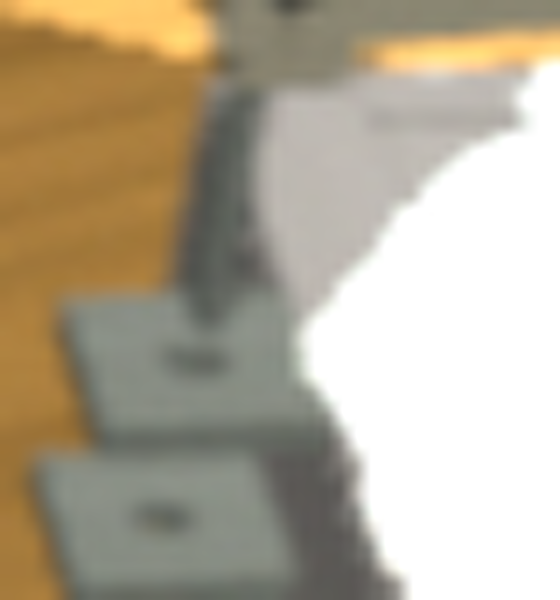

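step_arm:
  steps:
    - [[0,0,-0.04],0]
    - [[0.15,0,0],0]
    - [[0.15,0,0],0]
    - [[0.15,0,0],0]
    - [[0.15,0,0],0]
    - [[0,0,0],0]
    - [[0,0,0],0]

```text
time_s: 15.47
tcp_pos: [0.517, 0.127, 0.1912]
eef_rot: [141.1, 90.0, -143.6]
contact_force: [0.1, -0.4, -0.6]
gripper_width: 0.0172
```

Run:
```python
from h import *
plan((.5172,.1292,.205),(.96,-.29)); print(get_state()["moment"])
im=capture("wrist")
cv2.imwrite("pics/o_wc.png",cv2.resize(im[140:240,200:310],None,fx=7,fy=6,interpolation=2))
```

```text
t 15.47 pos [0.517  0.127  0.1912] F [ 0.1 -0.4 -0.6] w 0.0172 j [ 34.9   9.7 -21.7   0.  -58.6 -49.7]
tool x [-5.e-04 -4.e-04 -1.e+00] y [-9.670e-01  2.546e-01  4.000e-04] z [ 2.546e-01  9.670e-01 -5.000e-04]
turn deg 2.06 units 0.343
after turn: shift mm [-13.77   0.42   2.13] units [-0.689  0.021  0.106]
[ 0.04367606  0.05418842 -0.09327971]
```

View pics/o_wc.png

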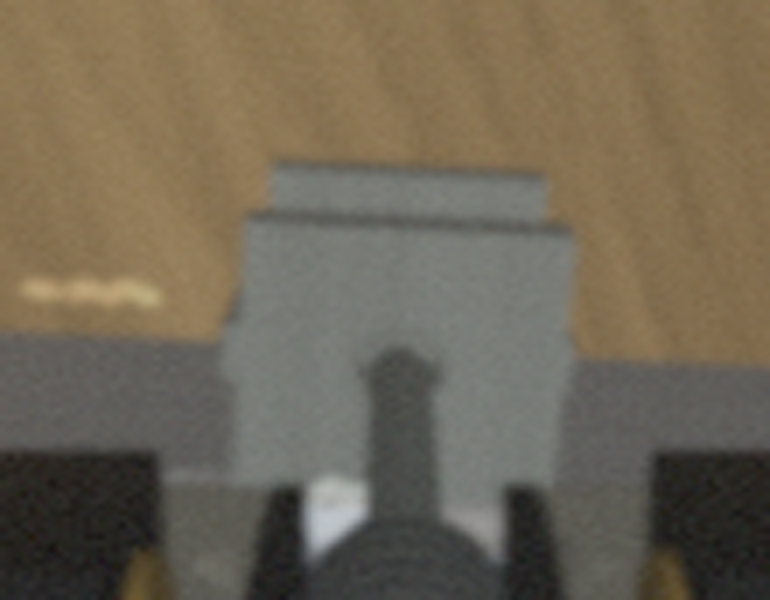

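step_arm:
  steps:
    - [[0.15,0,0],0]
    - [[0.15,0,0],0]
    - [[0.15,0,0],0]
    - [[0.15,0,0],0]
    - [[0,0,0],0]

```text
time_s: 15.93
tcp_pos: [0.5167, 0.1269, 0.1787]
eef_rot: [128.5, 89.9, -156.3]
contact_force: [0.1, -0.1, -0.8]
gripper_width: 0.0172
```

step_arm:
  steps:
    - [[0.2,0,0],0]
    - [[0.2,0,0],0]
    - [[0.2,0,0],0]
    - [[0,0,0],0]
    - [[0,0,0],0]

```text
time_s: 16.35
tcp_pos: [0.5169, 0.127, 0.1672]
eef_rot: [138.8, 90.0, -146.0]
contact_force: [0.5, -0.3, -0.8]
gripper_width: 0.017
```

Run:
```python
from h import *
plan((.5172,.1292,.205),(.96,-.29)); print(get_state()["moment"])
im=capture("wrist")
cv2.imwrite("pics/p_wc.png",cv2.resize(im[140:240,200:310],None,fx=7,fy=6,interpolation=2))
im=np.mean([capture("scene").astype(float) for _ in range(2)],0)
c=im[140:190,300:340]; c=np.clip((c-20)*1.6,0,255).astype(np.uint8)
cv2.imwrite("pics/p_s.png",cv2.resize(c,None,fx=14,fy=12,interpolation=2))
```

```text
t 16.35 pos [0.5169 0.127  0.1672] F [ 0.5 -0.3 -0.8] w 0.017 j [ 34.9  11.  -23.5  -0.  -55.5 -49.7]
tool x [-6.e-04 -4.e-04 -1.e+00] y [-9.670e-01  2.547e-01  5.000e-04] z [ 2.547e-01  9.670e-01 -6.000e-04]
turn deg 2.05 units 0.342
after turn: shift mm [-37.81   0.38   2.15] units [-1.891  0.019  0.107]
[-0.01836314  0.04344894 -0.00287943]
```

View pics/p_wc.png

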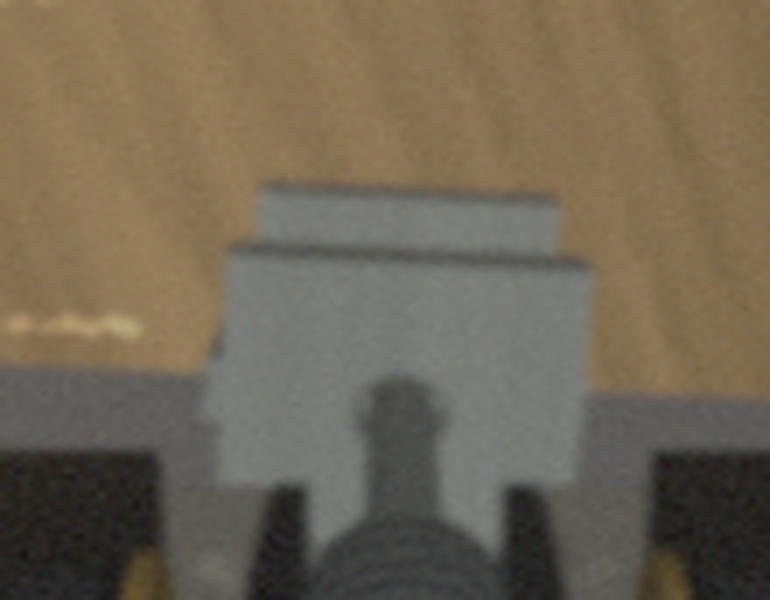

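View pics/p_s.png

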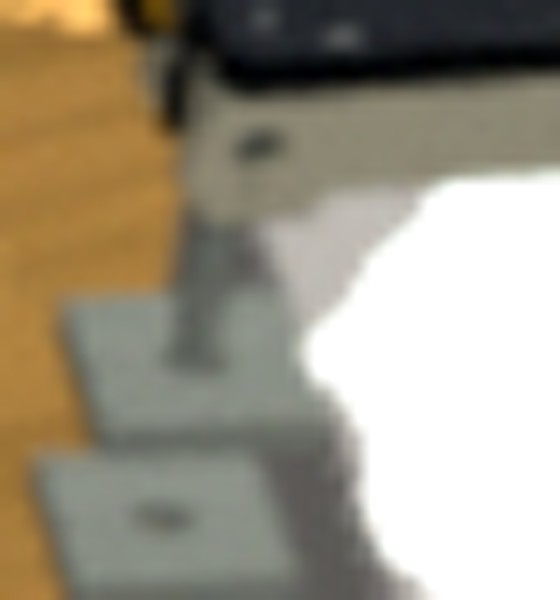

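step_arm:
  steps:
    - [[0.2,0,0],0]
    - [[0.2,0,0],0]
    - [[0.2,0,0],0]
    - [[0.2,0,0],0]
    - [[0,0,0],0]

```text
time_s: 16.92
tcp_pos: [0.5165, 0.1268, 0.1504]
eef_rot: [130.7, 89.9, -154.0]
contact_force: [-0.1, -0.9, -0.7]
gripper_width: 0.0175
```

step_arm:
  steps:
    - [[0.15,0,0],0]
    - [[0.15,0,0],0]
    - [[0.15,0,0],0]
    - [[0,0,0],0]
    - [[0,0,0],0]

```text
time_s: 17.33
tcp_pos: [0.517, 0.1271, 0.1424]
eef_rot: [138.4, 90.0, -146.4]
contact_force: [0.1, 0.1, -1.3]
gripper_width: 0.0172
```

step_arm:
  steps:
    - [[0.15,0,0],0]
    - [[0.15,0,0],0]
    - [[0.15,0,0],0]
    - [[0,0,0],0]

```text
time_s: 17.67
tcp_pos: [0.5167, 0.127, 0.1328]
eef_rot: [129.5, 89.9, -155.2]
contact_force: [-0.0, 0.3, -0.4]
gripper_width: 0.0171
```

step_arm:
  steps:
    - [[0.15,0,0],0]
    - [[0.15,0,0],0]
    - [[0.15,0,0],0]
    - [[0.1,0,0],0]
    - [[0,0,0],0]
    - [[0,0,0],0]
    - [[0,0,0],0]

```text
time_s: 18.25
tcp_pos: [0.5172, 0.1271, 0.1226]
eef_rot: [-71.8, 90.0, 3.4]
contact_force: [0.9, 0.1, -0.9]
gripper_width: 0.017
```

Run:
```python
from h import *
plan((.5172,.1292,.1216),(.96,-.29)); print(get_state()["moment"])
im=capture("wrist")
cv2.imwrite("pics/q_wc.png",cv2.resize(im[140:240,200:310],None,fx=7,fy=6,interpolation=2))
im=np.mean([capture("scene").astype(float) for _ in range(3)],0)
c=im[140:200,295:340]; c=np.clip((c-20)*1.6,0,255).astype(np.uint8)
cv2.imwrite("pics/q_s.png",cv2.resize(c,None,fx=12,fy=10,interpolation=2))
cv2.imwrite("pics/q_full.png",im.astype(np.uint8))
print(proj("scene",[[.5172,.1292,.016],[.5172,.1292,.03]])-[295,140])
```

```text
t 18.25 pos [0.5172 0.1271 0.1226] F [ 0.9  0.1 -0.9] w 0.017 j [ 34.9  13.9 -26.6   0.  -49.5 -49.7]
tool x [ 1.e-04  0.e+00 -1.e+00] y [-9.670e-01  2.547e-01 -1.000e-04] z [0.2547 0.967  0.    ]
turn deg 2.05 units 0.342
after turn: shift mm [1.04 0.56 1.98] units [0.052 0.028 0.099]
[0.05265739 0.09558723 0.00364108]
[[14.99753861 47.91608115]
 [15.5837129  44.45482806]]
```

View pics/q_wc.png

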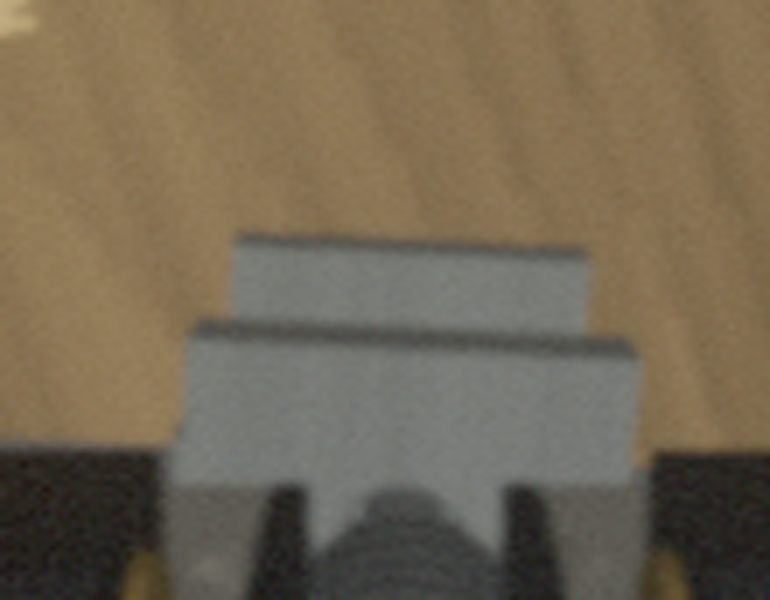

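View pics/q_s.png

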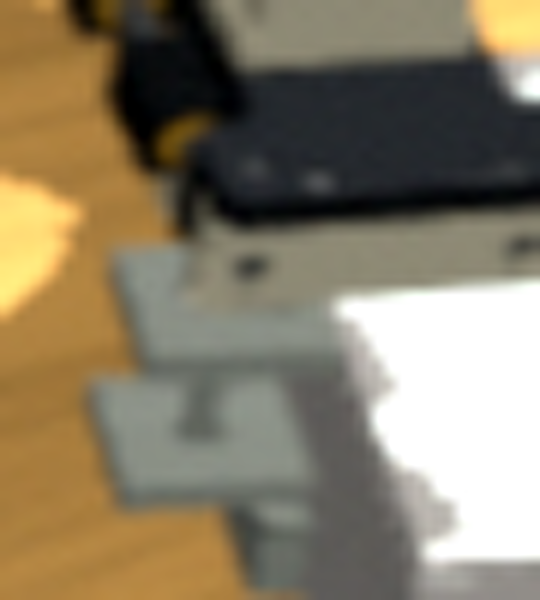

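View pics/q_full.png

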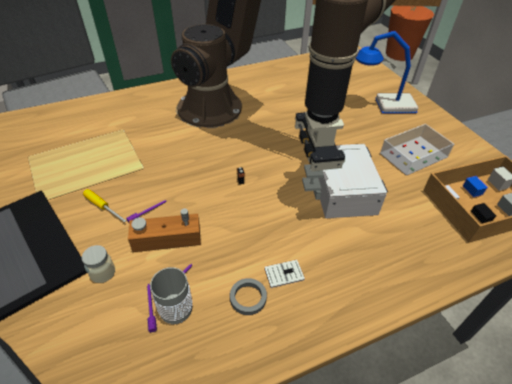

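Run:
```python
from plant import *
print(close_job()); s=get_state(); print(s["time_s"],s["tcp_pos"],s["contact_force"],s["gripper_width"])
```

```text
the job is handed in; nothing more can be done
None
the job is handed in; nothing more can be done
```

I snapped the lid shut, took the long pin from the middle hole of the rack and threaded it down through both eyes. I then handed the job in at about 18.4 s, still holding the pin upright by its head; no verdict was reported.

- **Lid:** pressing met about 31 N with the fingertips at the shut height. The pictures then showed both holes lined up.
- **Pin depth:** from the tool height of 0.1226 m and the height at which I gripped the pin, the tip is at about 17 mm above the table. That is roughly 13 mm below the lower eye's underside. I worked this out rather than seeing it, because the case's eye hides the tip in the scene view.
- **Pin fit:** the side force stayed near 1 N or less all the way down. The scene picture shows the shank running between the eyes and into the lower hole. The gripper opening was 17 mm on the head, at the 40 N I had set.
- **Other things:** the short pin and the disc pin are still in the rack, and the bystanders look unmoved. The purple look-alike pins had fallen over by the time I first looked again, before the arm had worked near them.
- **Disagreements:** positions from the top and scene cameras differed by about 4 mm. I aligned the pin with the wrist camera instead, which agreed with a smooth entry. The scene view suggested an offset of about 1 mm before entry, and I corrected for most of it.

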